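Swing a printing block to its register stop and lock it

TASK

On the registration board, push the lino printing block near its free corner so that it swings on its corner pin until its edge meets the rubber nose of the stop, and press it home there with about 10 newtons for about a second, never harder than 14 on the stop; then ease off and leave it touching. Then turn the wooden keeper by its brass knob squarely over the block to lock it, with the block still flat and touching the stop. Do not disturb the bottles, the jar or the paint tube beside the board.

Things in the scene. Friction and masses are not known exactly. Their poses are not given: they have to be found in the camera images.
- board: fixed brown wooden registration board, 200 (x) x 260 (y) x 12 mm; origin: centre of its underside on the table. It carries a steel pivot pin (10 mm) with a brass nut (top 44 mm above the table) at x = -70, y = -35 mm from its centre, the stop and the keeper
- block: loose wooden block, grey-green lino face, 180 x 70 x 20 mm, 0.25-0.42 kg, on the board, its corner hole (x = -110, y = -17 in its axes) over the pin, 1 mm play; dragging it takes 1-2 N. Origin on its underside; spans x -128 to +52, y -35 to +35 mm. Starts 0.3-0.65 rad anticlockwise of board. Pushing its y = +35 side near the free end (x about 35) to its -y swings its y = -35 side to the stop
- stop: aluminium stop bracket on the board (26 x 14 x 21 mm; origin at its foot; at x = +75, y = -96 mm in board axes). A brass rod through it carries a black rubber nose (12 mm thick, round end, 23 mm above the table) to board +y. Nose tip 25 to 61 mm from the origin, set anew each time and not in the pose: find it by feel. Rubber yields 1 mm per 8 N. Block then lies within 0.14 rad of the board
- keeper (a joint): angle of the wooden keeper (turn-button 67 x 17 x 6 mm on a brass post, underside 3 mm above the block's top), counter-clockwise from above: 0 = along the board's +x, clear of the block; 1.57 = end stop, along the board's +y, squarely over the block. Stays where it is left; about 1 N at the knob turns it
- keeper_knob (a point): top centre of the upright brass knob (12 mm diameter, 26 mm tall, its top 67 mm above the table) at the keeper's free end, 50 mm from its pivot axis
- keeper_pivot (a point): point on the keeper's vertical pivot axis, 41 mm above the table, on the keeper's top face; at x = +15, y = -85 mm in the board's axes
- ink_bottle: bystander: black ink bottle with black cap, 42 mm wide, 60 mm tall, origin at its underside
- red_bottle: bystander: red ink bottle, 35 mm wide, 63 mm tall, origin at its underside
- varnish_jar: bystander: brown jar with a cream cap, 52 mm wide, 73 mm tall, origin at its underside
- green_tube: bystander: paint tube with a green band lying flat, 35 x 130 x 26 mm, long along its y, origin at its underside

How it is judged:
By the outcome, as a careful person would: the job done as asked, in the order asked, and still so for the second after the job is handed in, with the robot touching nothing.
It also fails if it takes over 72 s, if anything falls off the work surface, if the arm or the gripper's body presses on something with over 40 N, if the wrist force passes 120 N, or if a joint passes its speed limit or range.

ROBOT

A 6-joint arm with a two-finger parallel gripper is mounted at the origin on the work surface; the furniture and walls round the work are solid. World frame = base frame: x ahead of the robot, y to its left, z up, the work surface at z = 0. Lengths are in m, angles in rad, forces in N, time in s.
With the tool pointing down it reaches from about 0.4 to 0.825 m from the base axis. Payload 7 kg.
Tool frame: the origin (TCP) lies between the finger pads; the fingertips stand 25 mm ahead of it and the grasp point (between the pads) lies 6 mm ahead of it (arm.tip_extent is the z of the fingertips in the tool frame, in m); z points along the fingers, x is the direction in which the jaws open and shut, and the axes are right-handed (so a half turn about z gives the same grasp; the last joint's range is limited). The gripper opens to 88 mm and grips with 3 to 60 N. Pads are 19 mm wide; open, the fingers measure 130 mm over their backs; the gripper's body (78 mm by 193 mm) begins 47 mm behind the grasp point.
Start: joints at [-0.903, 0.359, 0.012, 0, -1.224, -0.288], TCP at [0.25, -0.627, 0.213] pointing down, gripper open.
Joint ranges: [-3.07, 3.07], [-1.43, 2.12], [-1.02, 1.25], [-3.03, 1.67], [-3.05, -0], [-3.03, 3.03]. Speed limits (rad/s): [2.39, 2.39, 3.01, 3.14, 3.14, 3.14].

INTERFACE

Orientations are given as [roll, pitch, yaw] about the fixed x, y, z axes, in that order (R = Rz(yaw) Ry(pitch) Rx(roll)).
In Python, from station import monitor, grab_frame, job_done, arm gives the robot as it stands.
- The arm moves only by the shell command python3 -m jog 'ROWS' [FORCE]. ROWS is JSON, a list that holds one entry, the list of rows, each a list of 7 numbers: the shift along the world's x, y, z in m, then the turn, a rotation vector about the world's x, y, z in rad, then the opening, from 0 (shut) to 1 (fully open). In form: [[[dx, dy, dz, ax, ay, az, claw], ...]]. A call has 1 to 20 rows; each row shifts and turns the commanded pose from where the row before left it; what a row does not reach is not made up. A row lasts 1/8 s, in which the tool goes at most 62.5 mm and 10.7 degrees, less where a joint would pass 70% of its speed; a pose out of reach is approached as far as the arm can. A call is refused whole if a number of a shift passes 0.0625 or a number of a turn 0.188, either way. A call with a gripper value outside its range is refused whole. The fingers move at their own pace and stop on an object; FORCE is the grip in N (left out, the last holds). Time passes only in rows, so rows that do not move let the fingers close. It gives the time, the measured TCP pose, the force and the opening at its end, in the units of the state.
- monitor.get_state(): the state, without advancing time (a new reading comes with each control period).
- grab_frame(name): name is "side" or "top"; returns a dict with "pixels" (400x640x3 uint8, red, green, blue), "K" (3x3 intrinsics, pixels), "view" (4x4, takes a point from world to camera coordinates). Camera axes: x right, y down, z forward; pixel columns grow to the right and rows downward; lengths in m; the calibration is good to about 2 mm. A picture is of the moment at which its call begins. There is no depth.
- job_done(): hands the job in, once; it reports no verdict.
The state is a dict: "t": time; "q": joint angles; "qd": joint speeds; "joint_efforts": joint torques, N m; "eef_pos": TCP position; "ee_rot": TCP orientation; "force": force on the tool from outside, world axes, zero at the start; "moment": the same for the moment, N m; "width": finger opening in m.
Only numpy, scipy, OpenCV 4.12 (cv2) and the standard library are available. Lean on these libraries where they do the work, as an engineer would, in place of code of your own. Each camera call takes 0.05 s, during which the arm holds its last target.

## Working session

There is one attempt and no reset: what is moved stays moved. The work goes in short steps, Python scripts to look and compute and a shell command to move; the robot and the scene stay as the last step left them, time stands still between calls to the robot, and variables do not carry over. Pictures are saved under pics/ and viewed, and the job is handed in when it is done.

```bash
ls; mkdir -p pics; python3 - <<'E'
from station import monitor, grab_frame, arm
import cv2,numpy as np
s=monitor.get_state()
print({k:np.round(v,3).tolist() for k,v in s.items()}, arm.tip_extent)
for n in("side","top"):
    f=grab_frame(n); cv2.imwrite(f"pics/{n}0.png",f["pixels"][:,:,::-1]); print(n,f["K"],np.round(f["view"],4))
E
```

```text
pics
{'t': 0.0, 'q': [-0.903, 0.359, 0.011, -0.0, -1.224, -0.288], 'qd': [-0.0, -0.0, 0.001, 0.001, -0.001, 0.001], 'joint_efforts': [0.0, -58.271, 29.306, 6.997, 0.007, -0.0], 'eef_pos': [0.25, -0.626, 0.213], 'ee_rot': [-3.141, -0.002, 1.951], 'force': [0.181, -0.389, -0.367], 'moment': [-0.014, -0.001, -0.029], 'width': 0.087} 0.025
side [[397.47841569   0.         310.09285445]
 [  0.         397.47841569 198.83343984]
 [  0.           0.           1.        ]] [[-0.9914 -0.1291  0.0214  0.4275]
 [-0.1033  0.6714 -0.7339  0.098 ]
 [ 0.0804 -0.7298 -0.6789  1.0565]
 [ 0.      0.      0.      1.    ]]
top [[390.8186006    0.         318.1801697 ]
 [  0.         390.8186006  198.49784357]
 [  0.           0.           1.        ]] [[ 0.0159 -0.9998 -0.0085 -0.02  ]
 [-0.996  -0.0151 -0.0886  0.4419]
 [ 0.0885  0.0099 -0.996   0.8886]
 [ 0.      0.      0.      1.    ]]
```

View pics/side0.png

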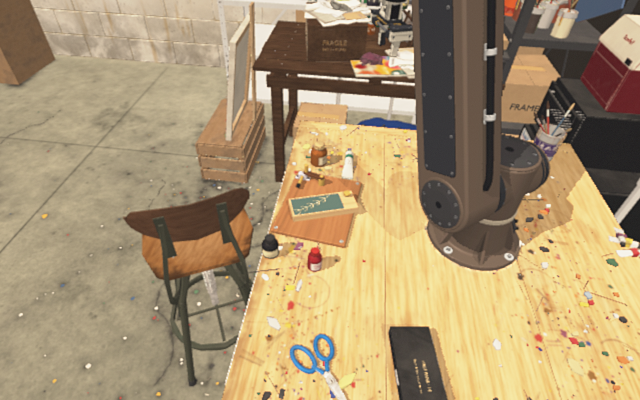

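View pics/top0.png

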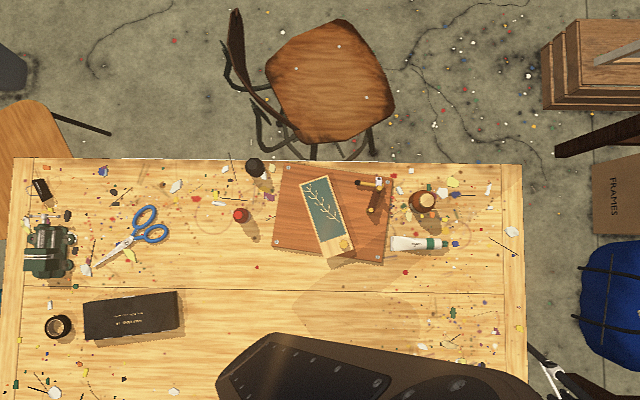

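```bash
python3 - <<'E'
import cv2
a=cv2.imread("pics/top0.png")[145:275,225:465]; cv2.imwrite("pics/top0z.png",cv2.resize(a,None,fx=3.3,fy=3.3,interpolation=cv2.INTER_CUBIC))
a=cv2.imread("pics/side0.png")[125:275,245:375]; cv2.imwrite("pics/side0z.png",cv2.resize(a,None,fx=4,fy=4,interpolation=cv2.INTER_CUBIC))
E
```

```text
(no output)
```

View pics/top0z.png

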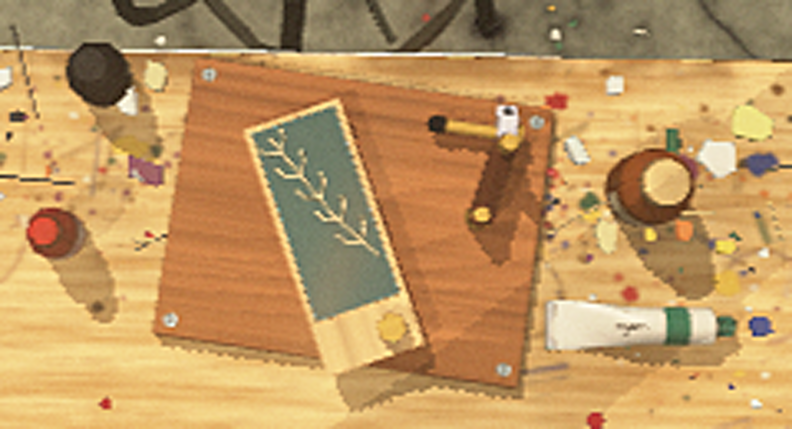

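View pics/side0z.png

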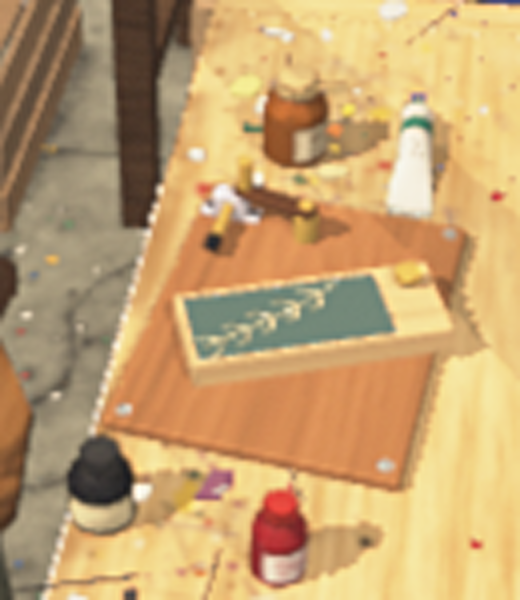

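```bash
cat > h.py <<'E'
import numpy as np,cv2
from station import monitor, grab_frame
def ray(f,u,v,z):
    V=f["view"];R=V[:3,:3];c=-R.T@V[:3,3]
    d=R.T@np.linalg.inv(f["K"])@np.array([u,v,1.]); return (c+d*(z-c[2])/d[2])[:2]
def proj(f,p):
    x=f["view"][:3,:3]@np.array(p)+f["view"][:3,3]; x=f["K"]@x; return x[:2]/x[2]
E
python3 - <<'E'
from h import *
f=grab_frame("top"); im=f["pixels"][:,:,::-1].copy()
hsv=cv2.cvtColor(im,cv2.COLOR_BGR2HSV)
m=cv2.inRange(hsv,(5,110,80),(14,210,215)); m[:155]=0;m[275:]=0;m[:,:260]=0;m[:,400:]=0
m=cv2.morphologyEx(m,cv2.MORPH_OPEN,np.ones((3,3)))
cs,_=cv2.findContours(m,0,1); c=max(cs,key=cv2.contourArea); h=cv2.convexHull(c)
ap=cv2.approxPolyDP(h,5,True)[:,0]; print(ap)
W=np.array([ray(f,*p,.012) for p in ap]); print(W.round(4), np.linalg.norm(W-np.roll(W,-1,0),axis=1).round(4))
vis=im.copy(); cv2.drawContours(vis,[ap],-1,(255,255,0),1)
lm=cv2.inRange(hsv,(70,40,50),(100,200,160)); lm[:155]=0;lm[275:]=0;lm[:,:290]=0;lm[:,360:]=0
lm=cv2.morphologyEx(lm,cv2.MORPH_CLOSE,np.ones((5,5)))
cs,_=cv2.findContours(lm,0,1); c=max(cs,key=cv2.contourArea); r=cv2.minAreaRect(c); bp=cv2.boxPoints(r);print(bp)
B=np.array([ray(f,*p,.032) for p in bp]); print(B.round(4),np.linalg.norm(B-np.roll(B,-1,0),axis=1).round(4))
cv2.drawContours(vis,[bp.astype(int)],-1,(0,0,255),1)
cv2.imwrite("pics/d.png",cv2.resize(vis[145:275,225:465],None,fx=3.3,fy=3.3,interpolation=cv2.INTER_CUBIC))
E
```

```text
[[283 168]
 [293 163]
 [391 178]
 [381 261]
 [273 246]]
[[ 0.5138  0.0711]
 [ 0.5261  0.0477]
 [ 0.4937 -0.1835]
 [ 0.3002 -0.1603]
 [ 0.3306  0.0899]] [0.0264 0.2335 0.1949 0.2521 0.1842]
[[339. 235.]
 [339. 235.]
 [339. 235.]
 [339. 235.]]
[[ 0.3585 -0.0619]
 [ 0.3585 -0.0619]
 [ 0.3585 -0.0619]
 [ 0.3585 -0.0619]] [0. 0. 0. 0.]
```

View pics/d.png

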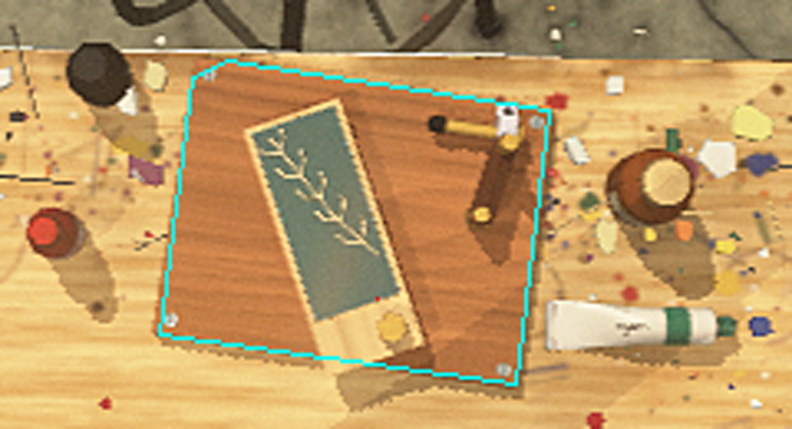

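```bash
cat > fit.py <<'E'
from h import *
def rigid(A,B):
    a=A-A.mean(0);b=B-B.mean(0); th=np.arctan2((a[:,0]*b[:,1]-a[:,1]*b[:,0]).sum(),(a*b).sum())
    R=np.array([[np.cos(th),-np.sin(th)],[np.sin(th),np.cos(th)]]); t=B.mean(0)-R@A.mean(0); return th,R,t,(A@R.T+t-B)
E
python3 - <<'E'
from fit import *
f=grab_frame("top"); g=lambda u,v,z:ray(f,225+u/3.3-.35,145+v/3.3-.35,z)
Bw=np.array([g(195,60,.012),g(555,106,.012),g(519,388,.012),g(156,336,.012)])
th,R,t,e=rigid(np.array([[.1,.13],[.1,-.13],[-.1,-.13],[-.1,.13]]),Bw); print("board",th,t,e.round(4).tolist())
inv=lambda p:(R.T@(p-t)).round(4)
W=np.array([g(244,129,.032),g(338,99,.032),g(427,343,.032),g(330,377,.032)])
tb,Rb,bt,eb=rigid(np.array([[.052,.035],[.052,-.035],[-.128,-.035],[-.128,.035]]),W); print("block",tb,bt,tb-th,eb.round(4).tolist())
print("pin from block in board",inv(Rb@[-.11,-.017]+bt))
print("nut",inv(g(392,328,.044)),"pivot",inv(g(482,215,.045)),"knob",inv(g(510,141,.067)),"nose tip",inv(g(429,123,.024)))
for n,p in dict(pin=[-.07,-.035],stop=[.075,-.096],kp=[.015,-.085],kn=[.065,-.085]).items(): print(n,(R@p+t).round(4))
S=grab_frame("side")
for n,u,v,z in[("nut",410,273,.044),("knob",246,165,.067),("pivot",306,207,.045),("nose",213,243,.023),("blk",175,295,.032),("blk",192,375,.012),("bc",402,490,.012),("bc",468,240,.012)]:
    p=ray(S,245+u/4-.35,125+v/4-.35,z); print(n,p.round(4),inv(p))
E
```

```text
board -0.11996194989695674 [ 0.41244833 -0.04705465] [[0.0011, 0.0004], [-0.0005, -0.0003], [0.0002, -0.0017], [-0.0007, 0.0016]]
block 0.35370379647540656 [ 0.43650848 -0.01861117] 0.4736657463723633 [[-0.0012, -0.0], [0.0009, -0.0005], [0.0002, 0.0005], [0.0001, 0.0]]
pin from block in board [-0.0697 -0.0342]
nut [-0.0704 -0.0332] pivot [ 0.0138 -0.0839] knob [ 0.0638 -0.0938] nose tip [ 0.0746 -0.0415]
pin [ 0.3388 -0.0734]
stop [ 0.4754 -0.1513]
kp [ 0.4172 -0.1332]
kn [ 0.4668 -0.1392]
nut [ 0.3374 -0.0706] [-0.0717 -0.0323]
knob [ 0.463  -0.1439] [ 0.0617 -0.0901]
pivot [ 0.4167 -0.1297] [ 0.0141 -0.0816]
nose [ 0.4812 -0.105 ] [ 0.0752 -0.0493]
blk [ 0.4973 -0.0363] [0.0829 0.0208]
blk [0.4765 0.0191] [0.0557 0.0733]
bc [0.3294 0.0993] [-0.1     0.1353]
bc [ 0.2964 -0.1501] [-0.1029 -0.1162]
```

```bash
python3 - <<'E'
from fit import *
pin=np.array([.3385,-.073])
for gap,ph in[(.02,.354),(.003,.354),(0,.354),(0,.25),(0,.15),(0,.05),(0,0),(0,-.04),(0,-.07),(0,-.12)]:
    c,s=np.cos(ph),np.sin(ph); a=np.array([[c,-s],[s,c]])
    print(gap,ph,(pin+a@[.147,.073+gap]).round(4),round(np.pi/2+ph,3))
f=grab_frame("top"); g=lambda u,v,z:ray(f,225+u/3.3-.35,145+v/3.3-.35,z)
print("ink",g(98,73,.06),"red",g(43,228,.063),"jar",g(666,180,.073))
E
python3 -m jog '[[[0,0,0,0,0,-0.1,1],[0,0,0,0,0,0,0]]]'
```

```text
0.02 0.354 [0.4441 0.0652] 1.925
0.003 0.354 [0.45   0.0492] 1.925
0 0.354 [0.4511 0.0464] 1.925
0 0.25 [0.4629 0.0341] 1.821
0 0.15 [0.4729 0.0211] 1.721
0 0.05 [0.4817 0.0073] 1.621
0 0 [0.4855 0.    ] 1.571
0 -0.04 [ 0.4883 -0.0059] 1.531
0 -0.07 [ 0.4902 -0.0105] 1.501
0 -0.12 [ 0.4932 -0.0181] 1.451
ink [0.50766769 0.13044928] red [0.40177429 0.1635888 ] jar [ 0.43940397 -0.24989845]
t: 0.55
eef_pos: [0.2502, -0.6269, 0.2134]
ee_rot: [-3.142, -0.0, 1.851]
force: [0.0, 0.1, -0.3]
width: 0.0824
```

```bash
python3 -m jog '[[[0.04,0.04,0,0,0,0,0],[0.04,0.04,0,0,0,0,0],[0.04,0.04,0,0,0,0,0],[0.04,0.04,0,0,0,0,0],[0.004,0.055,0,0,0,0,0],[0.004,0.055,0,0,0,0,0],[0.004,0.055,0,0,0,0,0],[0.004,0.055,0,0,0,0,0],[0.004,0.055,0,0,0,0,0],[0.004,0.055,-0.01,0,0,0,0],[0.004,0.055,-0.01,0,0,0,0],[0.003,0.055,-0.01,0,0,0.03,0],[0.003,0.055,-0.01,0,0,0.04,0],[0,0.04,-0.01,0,0,0,0],[0,0,0,0,0,0,0]]]' 20
```

```text
t: 2.42
eef_pos: [0.444, 0.0702, 0.163]
ee_rot: [-3.141, 0.0, 1.926]
force: [0.0, -0.2, 0.4]
width: 0.0003
```

```bash
python3 -m jog '[[[0,0,-0.035,0,0,0,0],[0,0,-0.035,0,0,0,0],[0,0,-0.03,0,0,0,0],[0,0,-0.013,0,0,0,0],[0,0,-0.006,0,0,0,0],[0,0,0,0,0,0,0]]]'; python3 - <<'E'
from h import *
for n,(a,b,c,d),k in(("side",(125,275,245,375),4),("top",(145,275,225,465),3.3)):
    f=grab_frame(n)["pixels"][a:b,c:d,::-1]; cv2.imwrite(f"pics/{n}1.png",cv2.resize(f,None,fx=k,fy=k,interpolation=cv2.INTER_CUBIC))
E
```

```text
t: 3.18
eef_pos: [0.4446, 0.0681, 0.0449]
ee_rot: [3.141, -0.0, 1.921]
force: [-0.0, 0.1, 0.6]
width: -0.0
```

View pics/side1.png

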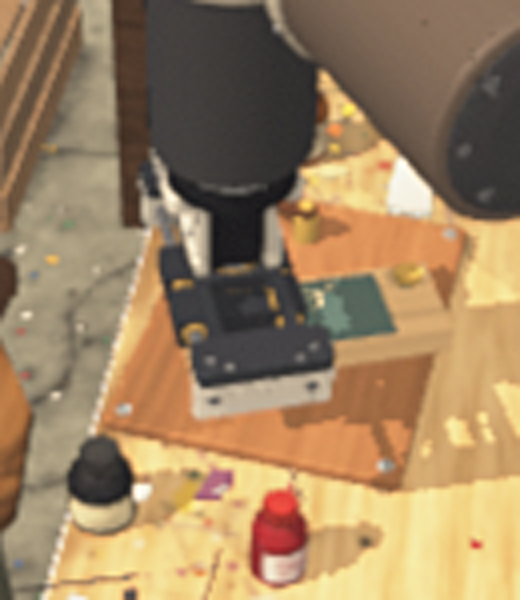

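View pics/top1.png

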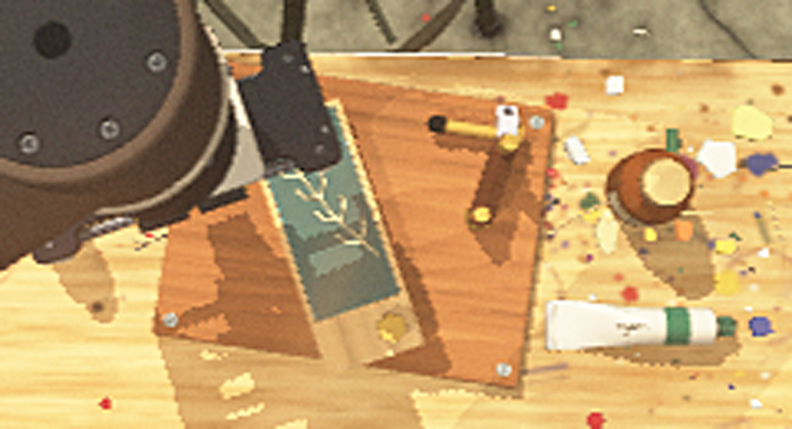

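```bash
python3 -m jog '[[[0.002,-0.005,0,0,0,0,0],[0.002,-0.005,0,0,0,0,0],[0.001,-0.004,0,0,0,0,0],[0.001,-0.003,0,0,0,0,0],[0.0005,-0.002,0,0,0,0,0],[0.001,-0.002,0,0,0,0,0],[0,0,0,0,0,0,0]]]'
```

```text
t: 4.15
eef_pos: [0.4518, 0.047, 0.0444]
ee_rot: [-3.142, 0.0, 1.92]
force: [0.7, 0.3, -0.1]
width: 0.0004
```

```bash
python3 -m jog '[[[0.0034,-0.0043,0,0,0,-0.033,0],[0.0034,-0.0043,0,0,0,-0.033,0],[0.0034,-0.0043,0,0,0,-0.033,0],[0.0034,-0.0043,0,0,0,-0.033,0],[0.0034,-0.0043,0,0,0,-0.033,0],[0.0034,-0.0043,0,0,0,-0.033,0]]]'
```

```text
t: 4.9
eef_pos: [0.4723, 0.021, 0.0444]
ee_rot: [-3.142, -0.0, 1.72]
force: [0.1, -0.6, -0.2]
width: 0.0005
```

```bash
python3 -m jog '[[[0.0026,-0.0042,0,0,0,-0.03,0],[0.0026,-0.0042,0,0,0,-0.03,0],[0.0026,-0.0042,0,0,0,-0.03,0],[0.0026,-0.0042,0,0,0,-0.03,0],[0.0026,-0.0042,0,0,0,-0.03,0]]]';python3 - <<'E'
from h import *
for n,(a,b,c,d),k in(("side",(125,275,245,375),4),("top",(145,275,225,465),3.3)):
    f=grab_frame(n)["pixels"][a:b,c:d,::-1]; cv2.imwrite(f"pics/{n}2.png",cv2.resize(f,None,fx=k,fy=k,interpolation=cv2.INTER_CUBIC))
E
```

```text
t: 5.52
eef_pos: [0.4852, -0.0, 0.0444]
ee_rot: [-3.142, 0.0, 1.571]
force: [-0.5, 0.0, -0.4]
width: 0.0007
```

View pics/top2.png

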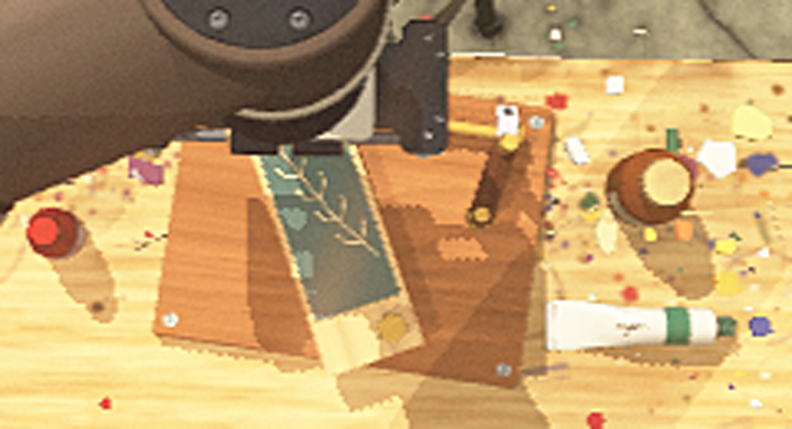

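View pics/side2.png

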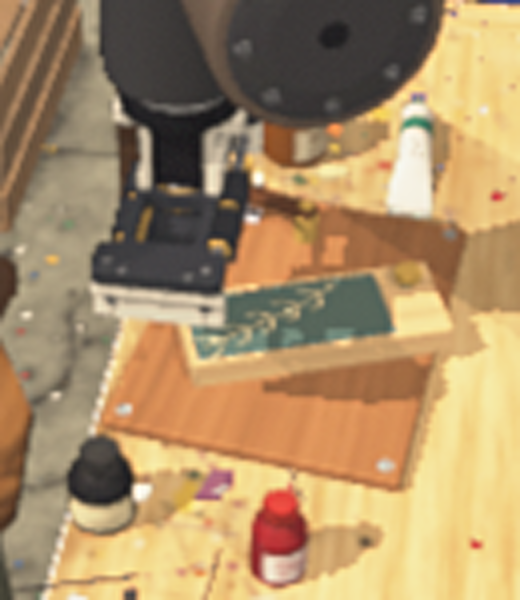

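```bash
python3 - <<'E'
from h import *
s=monitor.get_state();print(s['eef_pos'],s['ee_rot'])
for n,(a,b,c,d),k in(("side",(125,275,245,375),4),("top",(145,275,225,465),3.3)):
    f=grab_frame(n)
    for p in([.485,0,.019],[.485,.021,.019],[.485,0,.085],[.485,.097,.085],[.485,-.097,.085],[.446,.097,.085],[.523,.097,.085],[.485,0,.2],[.472,.032,.032]):
        u=(proj(f,p)-[c,a]+.35)*k; print(n,p,u.round(0))
    if n=="side":
        im=f["pixels"][100:260,220:360,::-1]; cv2.imwrite("pics/s3.png",cv2.resize(im,None,fx=3.7,fy=3.7,interpolation=cv2.INTER_CUBIC))
E
```

```text
[ 4.85358471e-01 -2.50067761e-05  4.44495515e-02] [3.14155301e+00 3.95698548e-05 1.57105876e+00]
side [0.485, 0, 0.019] [184. 347.]
side [0.485, 0.021, 0.019] [179. 368.]
side [0.485, 0, 0.085] [183. 275.]
side [0.485, 0.097, 0.085] [157. 380.]
side [0.485, -0.097, 0.085] [206. 183.]
side [0.446, 0.097, 0.085] [220. 387.]
side [0.523, 0.097, 0.085] [ 95. 373.]
side [0.485, 0, 0.2] [181. 133.]
side [0.472, 0.032, 0.032] [195. 368.]
top [0.485, 0, 0.019] [291. 117.]
top [0.485, 0.021, 0.019] [261. 117.]
top [0.485, 0, 0.085] [289. 104.]
top [0.485, 0.097, 0.085] [141. 101.]
top [0.485, -0.097, 0.085] [437. 106.]
top [0.446, 0.097, 0.085] [140. 160.]
top [0.523, 0.097, 0.085] [143.  44.]
top [0.485, 0, 0.2] [284.  74.]
top [0.472, 0.032, 0.032] [244. 132.]
```

View pics/s3.png

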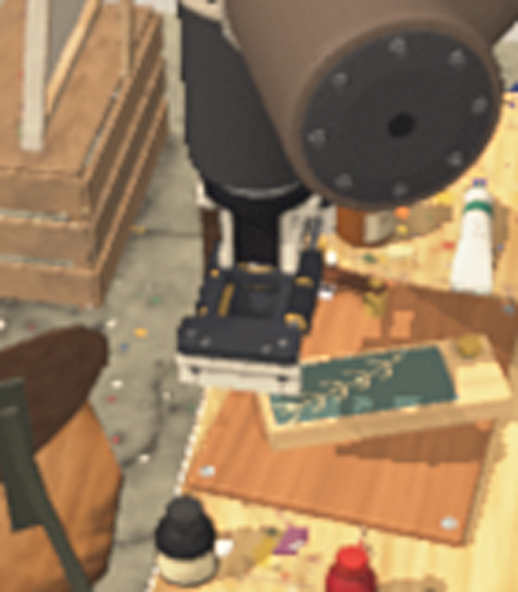

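```bash
python3 -m jog '[[[0,0,0.05,0,0,0,0],[0,0,0.05,0,0,0,0.5],[0,0,0.05,0,0,0,1],[0,0,0,0,0,0,1],[0,0,0,0,0,0,1]]]'; python3 - <<'E'
from h import *
s=monitor.get_state();p=s['eef_pos'];print(p)
f=grab_frame("side")
im=f["pixels"][50:230,190:390,::-1]; im=cv2.resize(im,None,fx=3.3,fy=3.3,interpolation=cv2.INTER_CUBIC)
for dz in(-.025,-.006,.041):
    for dy in(-.065,-.044,0,.044,.065):
        u=(proj(f,p+[0,dy,dz])-[190,50])*3.3; cv2.circle(im,tuple(int(x) for x in u),3,(0,0,255),-1)
cv2.imwrite("pics/s4.png",im)
E
```

```text
t: 6.35
eef_pos: [0.4846, 0.0004, 0.1941]
ee_rot: [-3.141, -0.0, 1.573]
force: [-0.2, -0.5, -0.7]
width: 0.0352
[4.84644633e-01 4.36854433e-04 1.94117958e-01]
```

View pics/s4.png

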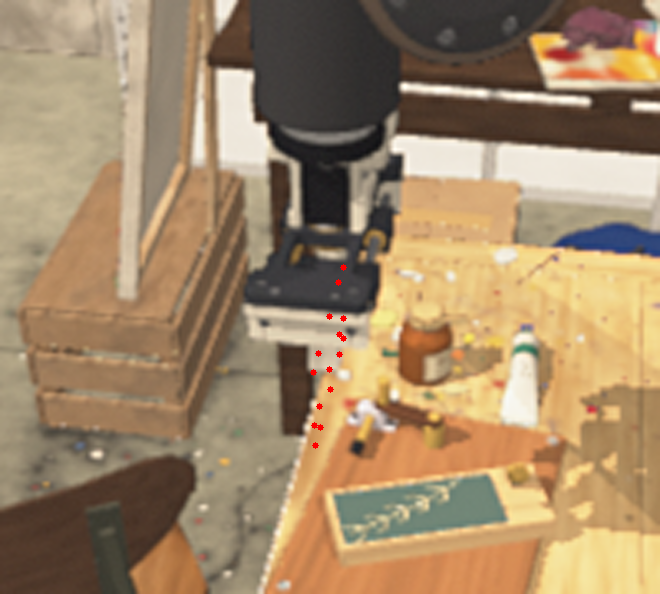

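```bash
python3 -m jog '[[[0,0,0,0,0,0,1],[0,0,0,0,0,0,1],[0,0,0,0,0,0,1],[0,0,0,0,0,0,1]]]'; python3 - <<'E'
from h import *
f=grab_frame("side")
im=f["pixels"][90:190,245:345,::-1]; cv2.imwrite("pics/s5.png",cv2.resize(im,None,fx=6,fy=6,interpolation=cv2.INTER_CUBIC))
f=grab_frame("top")
im=f["pixels"][100:280,200:440,::-1]; cv2.imwrite("pics/t5.png",cv2.resize(im,None,fx=3.3,fy=3.3,interpolation=cv2.INTER_CUBIC))
E
```

```text
t: 6.9
eef_pos: [0.4851, 0.0003, 0.1943]
ee_rot: [-3.141, 0.0, 1.573]
force: [0.0, -0.1, 0.5]
width: 0.0789
```

View pics/s5.png

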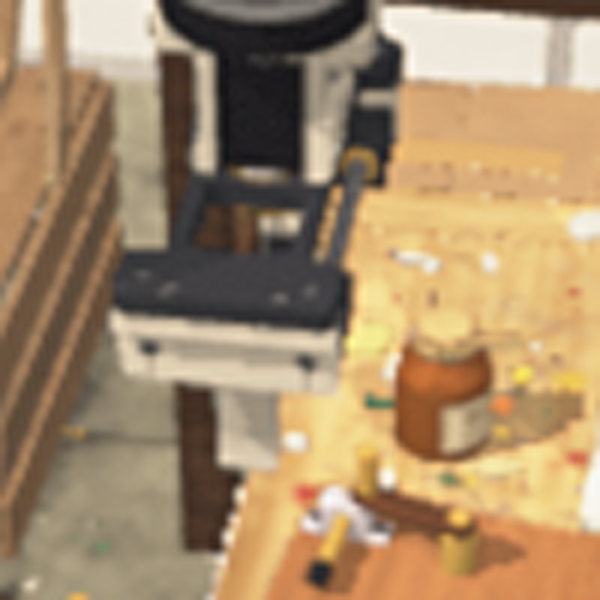

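View pics/t5.png

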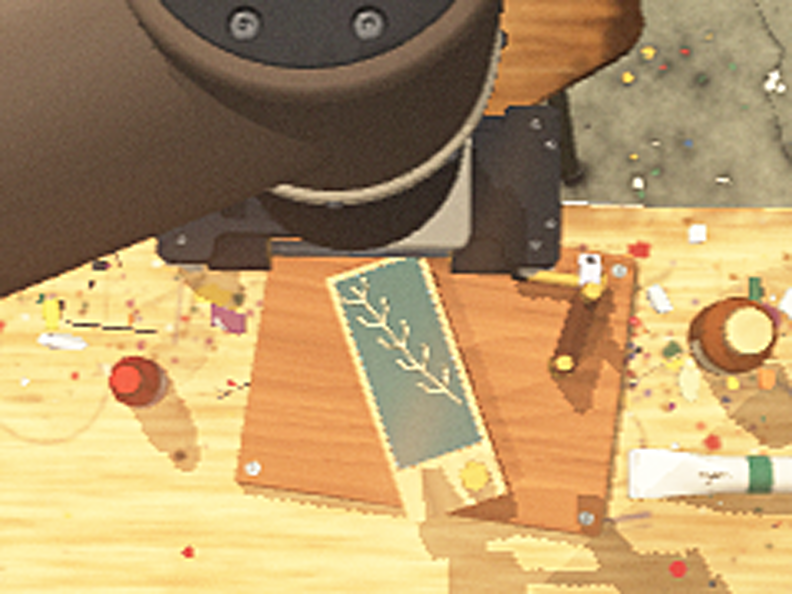

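```bash
python3 - <<'E'
from h import *
f=grab_frame("side");V=f["view"];R=V[:3,:3];c=-R.T@V[:3,3]; print("cam",c)
d=R.T@np.linalg.inv(f["K"])@np.array([245+248/6-.4,90+467/6-.4,1])
for y in(-.06,-.04,0,.04,.05,.06): print(y,c+d*(y-c[1])/d[1])
f=grab_frame("top");V=f["view"];R=V[:3,:3];c=-R.T@V[:3,3]; print("cam",c)
# body -y end corners
for z in(.2,.235,.26,.3):
  print(z,[ray(f,200+u/3.3-.35,100+v/3.3-.35,z).round(3).tolist() for u,v in((560,105),(558,270),(158,262))])
E
```

```text
cam [0.34905295 0.76042354 0.78004774]
-0.06 [ 0.50657154 -0.06        0.12132542]
-0.04 [ 0.50273161 -0.04        0.13738353]
0 [0.49505174 0.         0.16949974]
0.04 [0.48737187 0.04       0.20161594]
0.05 [0.48545191 0.05       0.209645  ]
0.06 [0.48353194 0.06       0.21767405]
cam [ 0.36174833 -0.02216061  0.9240896 ]
0.2 [[0.554, -0.11], [0.459, -0.109], [0.461, 0.118]]
0.235 [[0.545, -0.105], [0.455, -0.105], [0.456, 0.111]]
0.26 [[0.539, -0.102], [0.451, -0.102], [0.452, 0.106]]
0.3 [[0.528, -0.097], [0.446, -0.097], [0.447, 0.098]]
```

```bash
python3 -m jog '[[[-0.03,0.03,0,0,0,0,0],[-0.035,0.032,-0.02,0,0,0,0],[0,0,-0.04,0,0,0,0],[0,0,-0.04,0,0,0,0],[0,0,-0.025,0,0,0,0],[0,0,-0.01,0,0,0,0],[0,0,-0.003,0,0,0,0],[0,0,-0.003,0,0,0,0],[0,0,-0.003,0,0,0,0],[0,0,-0.003,0,0,0,0],[0,0,0,0,0,0,0]]]'; python3 - <<'E'
from h import *
f=grab_frame("side")
im=f["pixels"][120:240,230:380,::-1]; cv2.imwrite("pics/s6.png",cv2.resize(im,None,fx=5,fy=5,interpolation=cv2.INTER_CUBIC))
E
```

```text
t: 8.48
eef_pos: [0.4201, 0.0623, 0.0475]
ee_rot: [3.142, -0.0, 1.573]
force: [1.0, 0.1, 0.0]
width: 0.0006
```

View pics/s6.png

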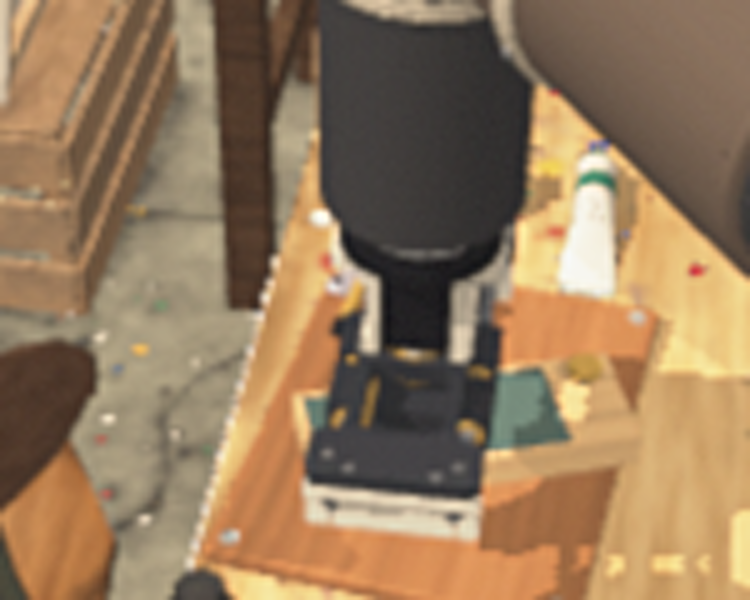

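```bash
python3 -m jog '[[[0,0,-0.002,0,0,0,0],[0,0,-0.002,0,0,0,0],[0,0,-0.002,0,0,0,0],[0,0,-0.002,0,0,0,0],[0,0,-0.001,0,0,0,0]]]';  python3 -m jog '[[[0,0,-0.001,0,0,0,0],[0,0,-0.001,0,0,0,0]]]';python3 -m jog '[[[0,0,-0.001,0,0,0,0],[0,0,-0.001,0,0,0,0]]]'
```

```text
t: 9.15
eef_pos: [0.42, 0.0622, 0.0383]
ee_rot: [-3.141, 0.0, 1.573]
force: [-0.3, -0.9, -0.6]
width: 0.0003
t: 9.4
eef_pos: [0.4201, 0.0623, 0.0364]
ee_rot: [3.142, -0.0, 1.573]
force: [-0.3, -0.8, -0.6]
width: 0.0006
t: 9.65
eef_pos: [0.4201, 0.0623, 0.0344]
ee_rot: [3.142, -0.0, 1.573]
force: [-0.7, -0.5, 0.0]
width: 0.0005
```

```bash
for i in 1 ; do python3 -m jog '[[[0,0,-0.002,0,0,0,0],[0,0,-0.002,0,0,0,0],[0,0,-0.002,0,0,0,0]]]' ; done; python3 - <<'E'
from h import *
s=monitor.get_state();print(s['q'],s['joint_efforts'])
for n,(a,b,c,d),k in(("side",(120,240,230,380),5),("top",(145,275,225,465),3.3)):
    f=grab_frame(n)["pixels"][a:b,c:d,::-1]; cv2.imwrite(f"pics/{n}7.png",cv2.resize(f,None,fx=k,fy=k,interpolation=cv2.INTER_CUBIC))
E
```

```text
t: 10.02
eef_pos: [0.4201, 0.0623, 0.0283]
ee_rot: [-3.142, 0.0, 1.573]
force: [0.2, -0.6, 0.2]
width: 0.0004
[ 6.15787437e-01  1.71194748e-01 -7.60695082e-01 -1.35767890e-05
 -6.38926449e-01 -2.18481573e+00] [ 1.51056124e-04 -3.27471685e+01  1.85604697e+01  4.37947735e+00
 -1.63715403e-01 -3.50812763e-05]
```

View pics/side7.png

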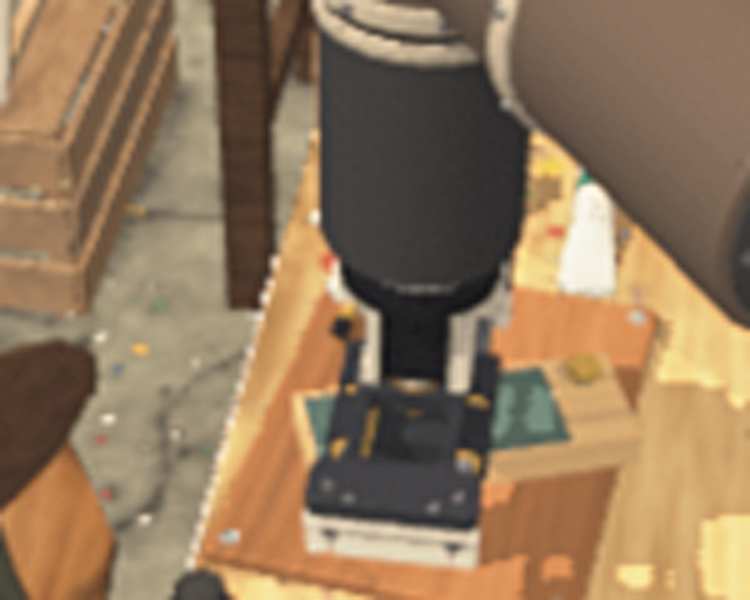

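View pics/top7.png

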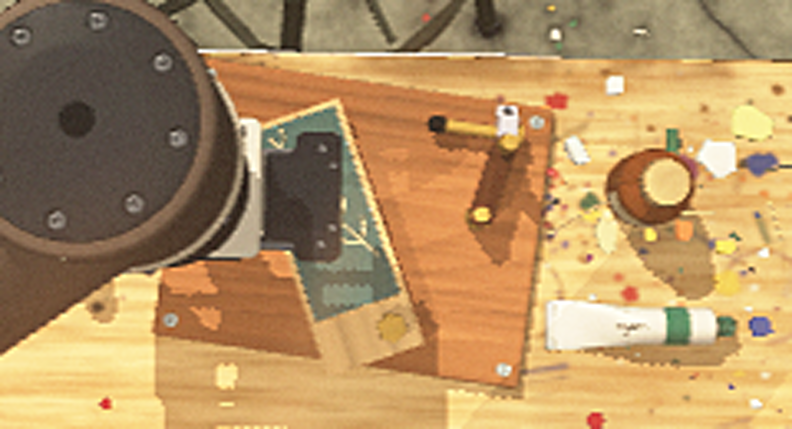

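```bash
python3 - <<'E'
from h import *
f=grab_frame("side");V=f["view"];R=V[:3,:3];c=-R.T@V[:3,3]
for u,v in((306,558),(478,567)):
  d=R.T@np.linalg.inv(f["K"])@np.array([230+u/5-.4,120+v/5-.4,1])
  for y in(.1,.155,.16): print(u,y,(c+d*(y-c[1])/d[1]).round(4))
f=grab_frame("top")
for z in(.09,.12,.15,.18): print(z,[ray(f,225+u/3.3-.35,145+v/3.3-.35,z).round(3).tolist() for u,v in((340,133),(338,261))])
E
```

```text
306 0.1 [0.4676 0.1    0.0497]
306 0.155 [0.4577 0.155  0.1105]
306 0.16 [0.4568 0.16   0.116 ]
478 0.1 [0.382 0.1   0.057]
478 0.155 [0.3793 0.155  0.1172]
478 0.16 [0.379  0.16   0.1227]
0.09 [[0.465, -0.034], [0.382, -0.034]]
0.12 [[0.462, -0.033], [0.381, -0.033]]
0.15 [[0.458, -0.033], [0.381, -0.033]]
0.18 [[0.454, -0.033], [0.38, -0.032]]
```

```bash
python3 -m jog '[[[0,0,-0.002,0,0,0,0],[0,0,-0.002,0,0,0,0],[0,0,-0.002,0,0,0,0],[0,0,-0.002,0,0,0,0],[0,0,-0.002,0,0,0,0],[0,0,-0.002,0,0,0,0]]]'; python3 -m jog '[[[0,0,-0.002,0,0,0,0],[0,0,-0.002,0,0,0,0]]]'; python3 -m jog '[[[0,0,-0.001,0,0,0,0],[0,0,-0.001,0,0,0,0]]]'
```

```text
t: 10.98
eef_pos: [0.4201, 0.0623, 0.0163]
ee_rot: [-3.142, 0.0, 1.573]
force: [0.3, 0.1, 0.7]
width: 0.0003
t: 11.22
eef_pos: [0.4201, 0.0623, 0.0123]
ee_rot: [-3.142, 0.0, 1.573]
force: [0.2, 0.1, 0.6]
width: 0.0002
t: 11.48
eef_pos: [0.4201, 0.0623, 0.0104]
ee_rot: [-3.142, 0.0, 1.573]
force: [-0.5, 0.4, -0.8]
width: 0.0005
```

```bash
python3 -m jog '[[[0,0,-0.001,0,0,0,0],[0,0,-0.001,0,0,0,0]]]'; python3 -m jog '[[[0,0,-0.001,0,0,0,0],[0,0,-0.001,0,0,0,0]]]'; python3 -m jog '[[[0,0,-0.001,0,0,0,0],[0,0,-0.001,0,0,0,0]]]'
```

```text
t: 11.72
eef_pos: [0.4201, 0.0623, 0.0084]
ee_rot: [3.142, -0.0, 1.573]
force: [0.5, -0.1, -0.0]
width: 0.0004
t: 11.98
eef_pos: [0.4201, 0.0623, 0.0064]
ee_rot: [-3.142, 0.0, 1.573]
force: [0.3, 0.2, -0.0]
width: 0.0006
t: 12.22
eef_pos: [0.4201, 0.0623, 0.0044]
ee_rot: [-3.142, 0.0, 1.573]
force: [0.0, -0.1, 0.9]
width: 0.0011
```

```bash
python3 -m jog '[[[0,0,-0.002,0,0,0,0],[0,0,-0.002,0,0,0,0]]]'; python3 -m jog '[[[0,0,-0.001,0,0,0,0],[0,0,-0.001,0,0,0,0]]]'; python3 - <<'E'
from h import *
f=grab_frame("side")
im=f["pixels"][120:250,230:380,::-1]; cv2.imwrite("pics/s8.png",cv2.resize(im,None,fx=4.6,fy=4.6,interpolation=cv2.INTER_CUBIC))
E
```

```text
t: 12.48
eef_pos: [0.4201, 0.0623, 0.0003]
ee_rot: [-3.142, 0.0, 1.573]
force: [0.3, -0.2, -0.6]
width: 0.0004
t: 12.72
eef_pos: [0.4201, 0.0623, -0.001]
ee_rot: [-3.141, 0.0, 1.573]
force: [-8.6, 1.0, 27.4]
width: 0.0008
```

View pics/s8.png

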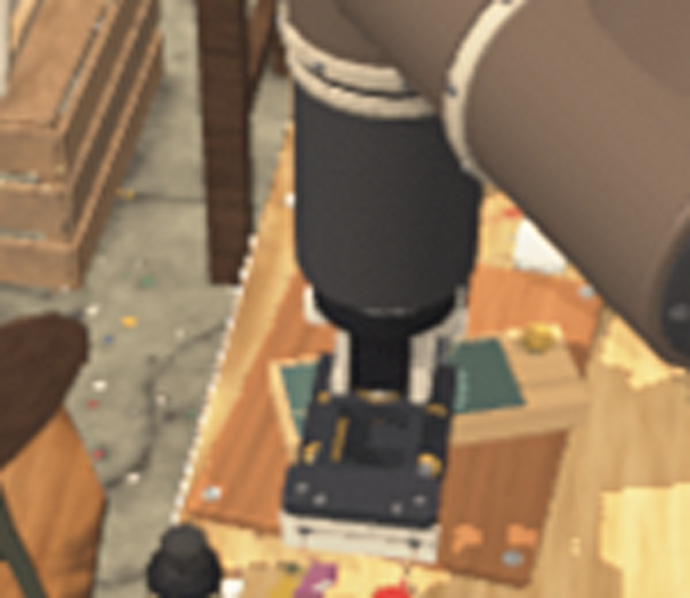

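```bash
python3 -m jog '[[[0,0,0.003,0,0,0,0],[0,0,0.004,0,0,0,0],[0,0.006,0,0,0,0.12,0],[0.012,0.002,0,0,0,0.12,0],[0.0125,0,0,0,0,0.11,0],[0,0,0,0,0,0,0]]]'; python3 -m jog '[[[0.001,-0.003,0,0,0,0,0],[0.001,-0.003,0,0,0,0,0],[0.001,-0.003,0,0,0,0,0],[0.001,-0.003,0,0,0,0,0],[0.001,-0.003,0,0,0,0,0],[0.001,-0.003,0,0,0,0,0],[0,-0.003,0,0,0,0,0]]]'
```

```text
t: 13.52
eef_pos: [0.4452, 0.0705, 0.0055]
ee_rot: [3.141, -0.0, 1.921]
force: [-0.2, 0.0, -0.3]
width: 0.0003
t: 14.4
eef_pos: [0.4507, 0.0491, 0.0054]
ee_rot: [-3.142, 0.0, 1.922]
force: [-0.2, 0.0, -0.2]
width: 0.0004
```

```bash
python3 -m jog '[[[0.001,-0.003,0,0,0,0,0],[0.0034,-0.0042,0,0,0,-0.033,0],[0.0034,-0.0042,0,0,0,-0.033,0],[0.0034,-0.0042,0,0,0,-0.033,0]]]'; python3 -m jog '[[[0.0036,-0.0042,0,0,0,-0.033,0],[0.0036,-0.0042,0,0,0,-0.033,0],[0.0036,-0.0042,0,0,0,-0.033,0]]]'; python3 - <<'E'
from h import *
f=grab_frame("top")["pixels"][145:275,225:465,::-1]; cv2.imwrite("pics/t9.png",cv2.resize(f,None,fx=3.3,fy=3.3,interpolation=cv2.INTER_CUBIC))
E
```

```text
t: 14.9
eef_pos: [0.4623, 0.0336, 0.0055]
ee_rot: [3.141, -0.0, 1.821]
force: [-0.5, 1.1, -0.9]
width: 0.0001
t: 15.28
eef_pos: [0.4727, 0.0208, 0.0055]
ee_rot: [-3.141, 0.0, 1.722]
force: [-1.4, 0.8, 1.8]
width: 0.0005
```

View pics/t9.png

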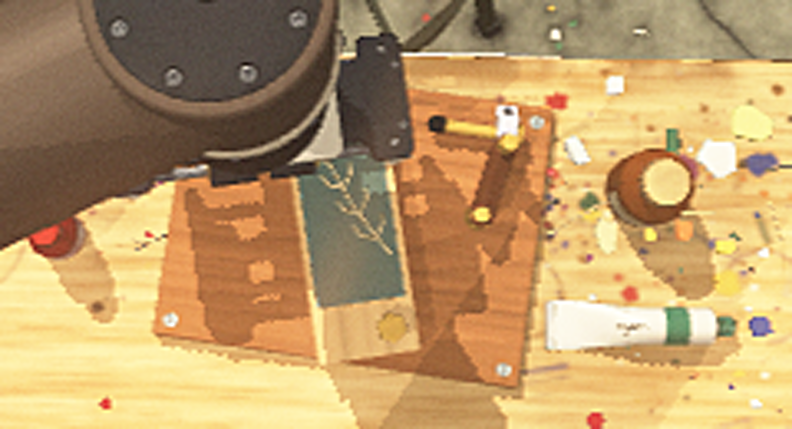

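```bash
python3 -m jog '[[[0.003,-0.004,0,0,0,-0.03,0],[0.003,-0.004,0,0,0,-0.03,0],[0.0025,-0.004,0,0,0,-0.03,0],[0.0025,-0.004,0,0,0,-0.03,0]]]'; python3 -m jog '[[[0.0013,-0.002,0,0,0,-0.014,0],[0.0006,-0.001,0,0,0,-0.007,0]]]'; python3 -m jog '[[[0.0006,-0.001,0,0,0,-0.007,0],[0.0006,-0.001,0,0,0,-0.007,0]]]'
```

```text
t: 15.82
eef_pos: [0.4837, 0.0048, 0.0054]
ee_rot: [-3.141, 0.0, 1.603]
force: [-0.6, 0.8, -1.2]
width: 0.0005
t: 16.08
eef_pos: [0.4856, 0.0019, 0.0054]
ee_rot: [-3.142, 0.0, 1.583]
force: [-0.4, 0.4, 0.4]
width: 0.0007
t: 16.32
eef_pos: [0.4867, 0.0001, 0.0055]
ee_rot: [3.142, -0.0, 1.569]
force: [-1.1, 0.6, -0.7]
width: 0.0
```

```bash
for i in 1; do python3 -m jog '[[[0.0003,-0.0005,0,0,0,-0.0035,0],[0.0003,-0.0005,0,0,0,-0.0035,0]]]'; python3 -m jog '[[[0.0003,-0.0005,0,0,0,-0.0035,0],[0.0003,-0.0005,0,0,0,-0.0035,0]]]';python3 -m jog '[[[0.0003,-0.0005,0,0,0,-0.0035,0],[0.0003,-0.0005,0,0,0,-0.0035,0]]]'; done | grep -E "eef|force"
```

```text
eef_pos: [0.4873, -0.0009, 0.0055]
force: [-1.0, 0.8, 0.7]
eef_pos: [0.4879, -0.0019, 0.0055]
force: [-0.4, 1.8, 0.8]
eef_pos: [0.4885, -0.0029, 0.0055]
force: [-2.1, 0.9, 0.5]
```

```bash
(python3 -m jog '[[[0.0003,-0.0005,0,0,0,-0.0035,0],[0.0003,-0.0005,0,0,0,-0.0035,0]]]'; python3 -m jog '[[[0.0003,-0.0005,0,0,0,-0.0035,0],[0.0002,-0.0005,0,0,0,-0.0035,0]]]') | grep -E "eef|force"
```

```text
eef_pos: [0.4891, -0.0039, 0.0055]
force: [-1.3, 0.4, 0.4]
eef_pos: [0.4897, -0.0049, 0.0054]
force: [-0.7, 0.8, -0.5]
```

```bash
(python3 -m jog '[[[0.0003,-0.0005,0,0,0,-0.0035,0],[0.0002,-0.0005,0,0,0,-0.0035,0]]]') | grep -E "eef|force"
```

```text
eef_pos: [0.4901, -0.0059, 0.0055]
force: [-0.2, 1.2, 0.6]
```

```bash
(python3 -m jog '[[[0.0003,-0.0005,0,0,0,-0.0035,0],[0.0002,-0.0005,0,0,0,-0.0035,0]]]') | grep -E "eef|force"; python3 - <<'E'
from h import *
f=grab_frame("top")["pixels"][145:275,225:465,::-1]; cv2.imwrite("pics/t10.png",cv2.resize(f,None,fx=3.3,fy=3.3,interpolation=cv2.INTER_CUBIC))
E
```

```text
eef_pos: [0.4907, -0.0069, 0.0055]
force: [-0.4, 0.4, 0.1]
```

View pics/t10.png

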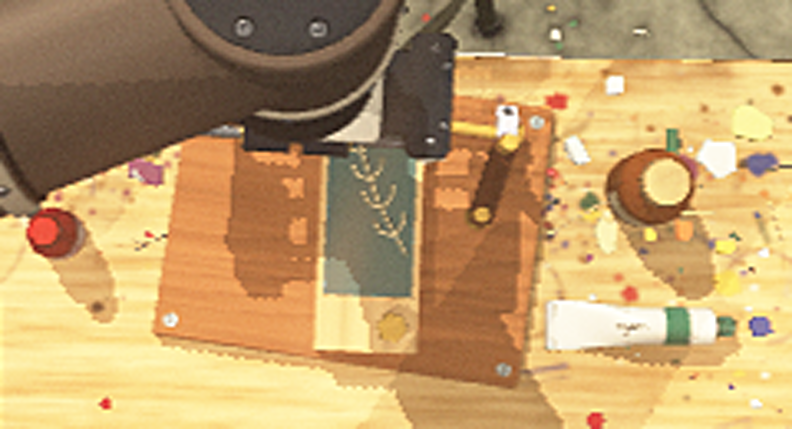

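```bash
(python3 -m jog '[[[0.0003,-0.0005,0,0,0,-0.0035,0],[0.0002,-0.0005,0,0,0,-0.0035,0]]]') | grep -E "eef|force"
```

```text
eef_pos: [0.4911, -0.0079, 0.0055]
force: [-0.9, 1.2, 0.6]
```

```bash
(python3 -m jog '[[[0.0003,-0.0005,0,0,0,-0.0035,0],[0.0002,-0.0005,0,0,0,-0.0035,0]]]') | grep -E "eef|force"
```

```text
eef_pos: [0.4917, -0.0089, 0.0055]
force: [-0.1, 0.7, -0.1]
```

```bash
(python3 -m jog '[[[0.0003,-0.0005,0,0,0,-0.0035,0],[0.0002,-0.0005,0,0,0,-0.0035,0]]]') | grep -E "eef|force"
```

```text
eef_pos: [0.4922, -0.0099, 0.0055]
force: [-1.0, 1.8, -0.4]
```

```bash
(python3 -m jog '[[[0.0001,-0.0005,0,0,0,0,0],[0,0,0,0,0,0,0]]]') | grep -E "eef|force"
```

```text
eef_pos: [0.4923, -0.0103, 0.0055]
force: [-1.7, 3.1, -0.1]
```

```bash
(python3 -m jog '[[[0,-0.0004,0,0,0,0,0],[0,0,0,0,0,0,0]]]') | grep -E "eef|force"
```

```text
eef_pos: [0.4923, -0.0106, 0.0055]
force: [-2.3, 3.8, -0.1]
```

```bash
(python3 -m jog '[[[0,-0.0003,0,0,0,0,0],[0,0,0,0,0,0,0]]]') | grep -E "eef|force"
```

```text
eef_pos: [0.4924, -0.0109, 0.0055]
force: [-0.9, 4.8, -0.1]
```

```bash
(python3 -m jog '[[[0,-0.0003,0,0,0,0,0],[0,0,0,0,0,0,0]]]') | grep -E "eef|force"
```

```text
eef_pos: [0.4925, -0.011, 0.0055]
force: [-1.6, 5.6, -1.5]
```

```bash
(python3 -m jog '[[[0,-0.0003,0,0,0,0,0],[0,0,0,0,0,0,0]]]') | grep -E "eef|force"
```

```text
eef_pos: [0.4925, -0.0112, 0.0055]
force: [-1.8, 6.2, -0.0]
```

```bash
(python3 -m jog '[[[0,-0.0005,0,0,0,0,0],[0,0,0,0,0,0,0]]]') | grep -E "eef|force"
```

```text
eef_pos: [0.4926, -0.0115, 0.0055]
force: [-1.8, 8.3, -1.0]
```

```bash
(python3 -m jog '[[[0,-0.0005,0,0,0,0,0],[0,0,0,0,0,0,0]]]') | grep -E "eef|force"
```

```text
eef_pos: [0.4927, -0.0118, 0.0055]
force: [-2.3, 9.1, -1.0]
```

```bash
(python3 -m jog '[[[0,-0.0004,0,0,0,0,0],[0,0,0,0,0,0,0]]]') | grep -E "eef|force"
```

```text
eef_pos: [0.4928, -0.0121, 0.0055]
force: [-1.2, 9.4, -1.4]
```

```bash
(python3 -m jog '[[[0,-0.0002,0,0,0,0,0],[0,0,0,0,0,0,0]]]'; python3 -m jog '[[[0,0,0,0,0,0,0],[0,0,0,0,0,0,0]]]';python3 -m jog '[[[0,0,0,0,0,0,0],[0,0,0,0,0,0,0]]]') | grep -E "t:|eef|force"
```

```text
t: 21.12
eef_pos: [0.4928, -0.0122, 0.0055]
ee_rot: [3.14, -0.001, 1.5]
force: [-2.3, 10.5, -1.6]
t: 21.38
eef_pos: [0.4928, -0.0122, 0.0055]
ee_rot: [3.14, -0.001, 1.5]
force: [-1.4, 10.9, -0.2]
t: 21.62
eef_pos: [0.4928, -0.0121, 0.0055]
ee_rot: [3.14, -0.001, 1.5]
force: [-3.0, 11.1, -0.8]
```

```bash
(python3 -m jog '[[[0,0,0,0,0,0,0],[0,0,0,0,0,0,0]]]';python3 -m jog '[[[0,0,0,0,0,0,0],[0,0,0,0,0,0,0]]]';python3 -m jog '[[[0,0,0,0,0,0,0],[0,0,0,0,0,0,0]]]') | grep -E "t:|eef|force"
```

```text
t: 21.88
eef_pos: [0.4928, -0.0122, 0.0055]
ee_rot: [3.14, -0.001, 1.5]
force: [-2.5, 10.5, -1.0]
t: 22.12
eef_pos: [0.4928, -0.0122, 0.0055]
ee_rot: [3.14, -0.001, 1.5]
force: [-2.8, 11.1, -1.1]
t: 22.38
eef_pos: [0.4928, -0.0122, 0.0055]
ee_rot: [3.14, -0.001, 1.5]
force: [-2.6, 11.5, -0.2]
```

```bash
(python3 -m jog '[[[0,0.0003,0,0,0,0,0],[0,0.0003,0,0,0,0,0],[0,0.0003,0,0,0,0,0],[0,0.0003,0,0,0,0,0],[0,0.0003,0,0,0,0,0],[0,0.0003,0,0,0,0,0]]]';python3 -m jog '[[[0,0.0003,0,0,0,0,0],[0,0.0003,0,0,0,0,0],[0,0.0003,0,0,0,0,0],[0,0.0003,0,0,0,0,0],[0,0.0003,0,0,0,0,0]]]';python3 -m jog '[[[0,0.0005,0,0,0,0,0],[0,0.001,0,0,0,0,0],[0,0.004,0,0,0,0,0],[0,0.01,0,0,0,0,0],[0,0,0,0,0,0,0]]]') | grep -E "t:|eef|force"
```

```text
t: 23.12
eef_pos: [0.4925, -0.0112, 0.0055]
ee_rot: [3.141, -0.0, 1.5]
force: [-1.1, 4.0, -0.3]
t: 23.75
eef_pos: [0.4922, -0.0102, 0.0055]
ee_rot: [-3.141, 0.0, 1.5]
force: [0.4, 0.2, -0.2]
t: 24.38
eef_pos: [0.4924, 0.0063, 0.0055]
ee_rot: [3.141, -0.0, 1.501]
force: [-0.1, -0.3, 0.2]
```

```bash
python3 -m jog '[[[0,0.003,0.03,0,0,0,0],[0,0.02,0.045,0,0,0,0],[0,0.04,0.04,0,0,0,0],[-0.01,0.05,0.02,0,0,0,0.1],[0,0,0,0,0,0,0.22]]]'; python3 - <<'E'
from h import *
for n,(a,b,c,d),k in(("side",(125,275,245,375),4),("top",(145,275,225,465),3.3)):
    f=grab_frame(n)["pixels"][a:b,c:d,::-1]; cv2.imwrite(f"pics/{n}11.png",cv2.resize(f,None,fx=k,fy=k,interpolation=cv2.INTER_CUBIC))
E
```

```text
t: 25.0
eef_pos: [0.4829, 0.1218, 0.1425]
ee_rot: [3.138, -0.003, 1.504]
force: [0.8, 1.1, -0.3]
width: 0.0134
```

View pics/top11.png

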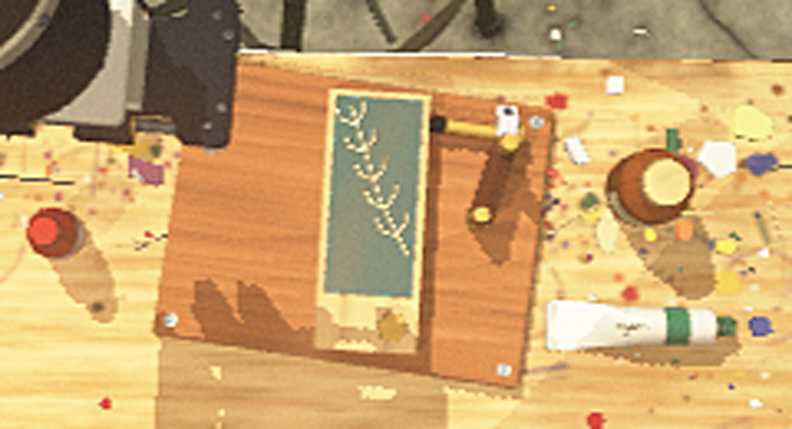

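View pics/side11.png

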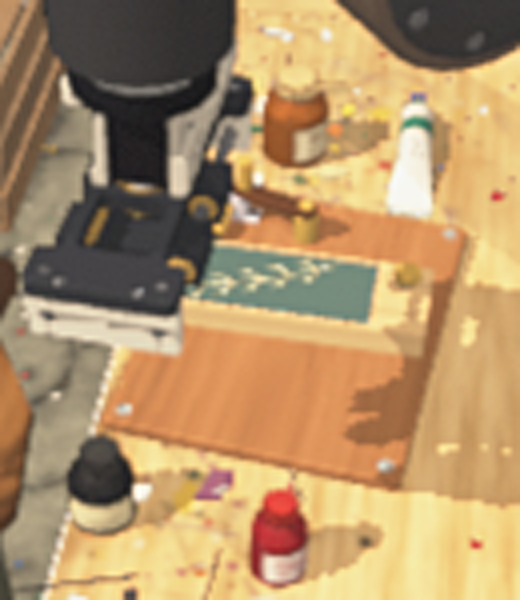

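```bash
python3 -m jog '[[[-0.003,-0.054,0,0,0,0,0.28],[-0.004,-0.054,0,0,0,-0.08,0.28],[-0.004,-0.054,0,0,0,-0.08,0.28],[-0.004,-0.054,0,0,0,-0.08,0.28],[-0.003,-0.0538,0,0,0,0,0.28],[0,0,0,0,0,0,0.28],[0,0,-0.02,0,0,0,0.28],[0,0,0,0,0,0,0.28]]]'; python3 - <<'E'
from h import *
for n,(a,b,c,d),k in(("side",(85,235,235,365),4),("top",(115,275,245,465),3.3)):
    f=grab_frame(n)["pixels"][a:b,c:d,::-1]; cv2.imwrite(f"pics/{n}12.png",cv2.resize(f,None,fx=k,fy=k,interpolation=cv2.INTER_CUBIC))
E
```

```text
t: 26.1
eef_pos: [0.4623, -0.1517, 0.1187]
ee_rot: [-3.138, 0.001, 1.258]
force: [-0.1, -0.2, -0.1]
width: 0.0247
```

View pics/side12.png

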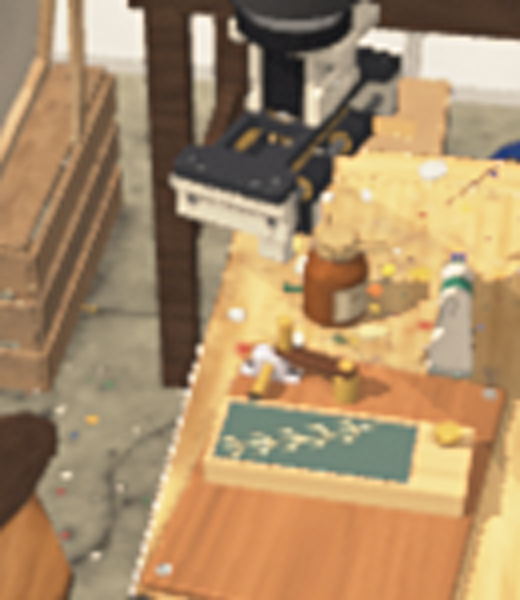

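View pics/top12.png

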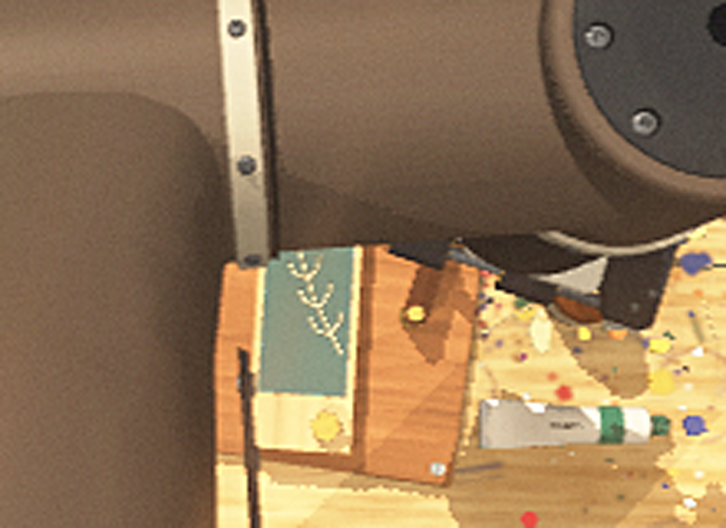

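```bash
python3 - <<'E'
from h import *
s=monitor.get_state();p=np.array(s['eef_pos']);print(p,s['ee_rot'])
f=grab_frame("side"); y=s['ee_rot'][2]; a=np.array([np.cos(y),np.sin(y),0]); b=np.array([np.sin(y),-np.cos(y),0])
z=np.array([0,0,.0125])
for d in(.0123,.033):
  for w in(-.0095,.0095):
    print(d,w,((proj(f,p+z+a*d+b*w)-[235,85]+.4)*4).round(0))
print("knob",((proj(f,[.4649,-.1483,.067])-[235,85]+.4)*4).round(0))
im=f["pixels"][85:235,235:365,::-1]; print()
cv2.imwrite("pics/s13.png",cv2.resize(f["pixels"][120:180,270:330,::-1],None,fx=9,fy=9,interpolation=cv2.INTER_CUBIC))
for d in(.0123,.033):
  for w in(-.0095,.0095):
    print(d,w,((proj(f,p+z+a*d+b*w)-[270,120]+.4)*9).round(0))
E
```

```text
[ 0.46387397 -0.1513882   0.12032927] [-3.14052279e+00  6.45497031e-04  1.25969917e+00]
0.0123 -0.0095 [292. 257.]
0.0123 0.0095 [268. 250.]
0.033 -0.0095 [279. 273.]
0.033 0.0095 [255. 265.]
knob [284. 321.]

0.0123 -0.0095 [343. 263.]
0.0123 0.0095 [288. 247.]
0.033 -0.0095 [314. 299.]
0.033 0.0095 [258. 282.]
```

View pics/s13.png

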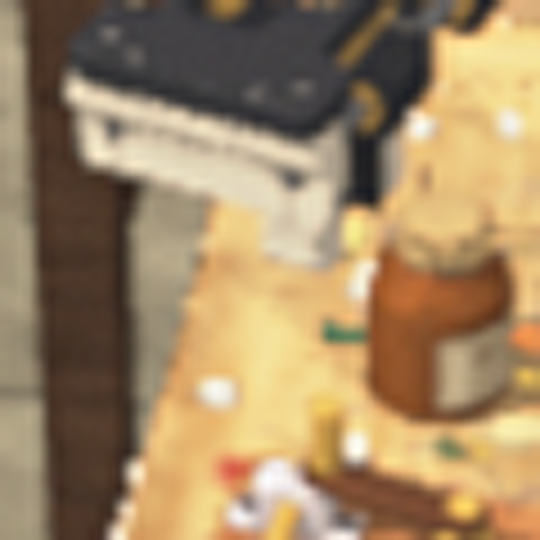

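```bash
python3 -m jog '[[[0.001,0.003,-0.02,0,0,0.005,0.28],[0,0,-0.03,0,0,0,0.28],[0,0,0,0,0,0,0.28]]]'; python3 - <<'E'
from h import *
f=grab_frame("side")
cv2.imwrite("pics/s14.png",cv2.resize(f["pixels"][120:190,270:340,::-1],None,fx=8,fy=8,interpolation=cv2.INTER_CUBIC))
E
```

```text
t: 26.62
eef_pos: [0.464, -0.148, 0.0695]
ee_rot: [-3.138, 0.001, 1.265]
force: [0.3, -0.9, 0.5]
width: 0.0248
```

View pics/s14.png

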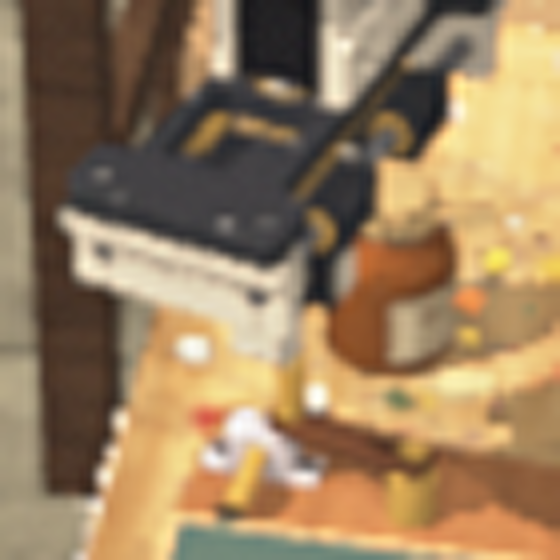

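```bash
python3 -m jog '[[[0,0,-0.006,0,0,0,0.28],[0,0,-0.004,0,0,0,0.28],[0,0,-0.004,0,0,0,0.28],[0,0,-0.003,0,0,0,0.28],[0,0,0,0,0,0,0.28]]]'; python3 -m jog '[[[0,0,-0.005,0,0,0,0.28],[0,0,-0.005,0,0,0,0.28],[0,0,-0.004,0,0,0,0.28],[0,0,-0.002,0,0,0,0.28],[0,0,0,0,0,0,0.28]]]'
```

```text
t: 27.3
eef_pos: [0.465, -0.1483, 0.0532]
ee_rot: [-3.141, 0.0, 1.265]
force: [-0.2, 0.2, -0.7]
width: 0.0244
t: 27.92
eef_pos: [0.4651, -0.1483, 0.0373]
ee_rot: [-3.141, 0.0, 1.265]
force: [0.8, 0.4, 0.4]
width: 0.0246
```

```bash
python3 -m jog '[[[0,0,0,0,0,0,0.05],[0,0,0,0,0,0,0.05],[0,0,0,0,0,0,0.05],[0,0,0,0,0,0,0.05]]]' 3;  python3 -m jog '[[[0,0,0,0,0,0,0.18],[0,0,0,0,0,0,0.18]]]'
```

```text
t: 28.42
eef_pos: [0.4654, -0.1483, 0.0376]
ee_rot: [3.141, -0.0, 1.265]
force: [1.0, 0.8, 1.5]
width: 0.0118
t: 28.68
eef_pos: [0.4651, -0.1483, 0.0374]
ee_rot: [-3.141, 0.0, 1.265]
force: [0.3, -0.1, -1.0]
width: 0.0154
```

```bash
python3 -c "
import numpy as np
p=np.array([.4172,-.1332])
th=-.306; a=p+.05*np.array([np.cos(th),np.sin(th)])
for i in range(14):
    th+=.14; b=p+.05*np.array([np.cos(th),np.sin(th)]); print(i,round(th,3),((b-a)*1e4).round(0)/10,b.round(4)); a=b
"
```

```text
0 -0.166 [1.6 6.8] [ 0.4665 -0.1415]
1 -0.026 [0.7 7. ] [ 0.4672 -0.1345]
2 0.114 [-0.3  7. ] [ 0.4669 -0.1275]
3 0.254 [-1.3  6.9] [ 0.4656 -0.1206]
4 0.394 [-2.2  6.6] [ 0.4634 -0.114 ]
5 0.534 [-3.1  6.3] [ 0.4602 -0.1078]
6 0.674 [-4.   5.8] [ 0.4563 -0.102 ]
7 0.814 [-4.7  5.1] [ 0.4515 -0.0968]
8 0.954 [-5.4  4.4] [ 0.4461 -0.0924]
9 1.094 [-6.   3.6] [ 0.4401 -0.0888]
10 1.234 [-6.4  2.8] [ 0.4337 -0.086 ]
11 1.374 [-6.7  1.8] [ 0.427  -0.0842]
12 1.514 [-6.9  0.9] [ 0.42   -0.0833]
13 1.654 [-7.  -0.1] [ 0.413  -0.0834]
```

```bash
python3 -m jog '[[[0.0016,0.0068,0,0,0,0.14,0.18],[0.0007,0.007,0,0,0,0.14,0.18],[-0.0003,0.007,0,0,0,0.14,0.18],[-0.0013,0.0069,0,0,0,0.14,0.18]]]'; python3 -m jog '[[[-0.0022,0.0066,0,0,0,0.14,0.18],[-0.0031,0.0063,0,0,0,0.14,0.18],[-0.004,0.0058,0,0,0,0.14,0.18]]]'; python3 - <<'E'
from h import *
f=grab_frame("side")
cv2.imwrite("pics/s15.png",cv2.resize(f["pixels"][110:230,260:370,::-1],None,fx=5,fy=5,interpolation=cv2.INTER_CUBIC))
E
```

```text
t: 29.18
eef_pos: [0.4661, -0.1205, 0.0375]
ee_rot: [3.141, 0.0, 1.829]
force: [0.5, -1.2, -1.4]
width: 0.0159
t: 29.55
eef_pos: [0.4571, -0.1017, 0.0376]
ee_rot: [3.141, 0.001, 2.249]
force: [1.5, -1.0, -1.1]
width: 0.0159
```

View pics/s15.png

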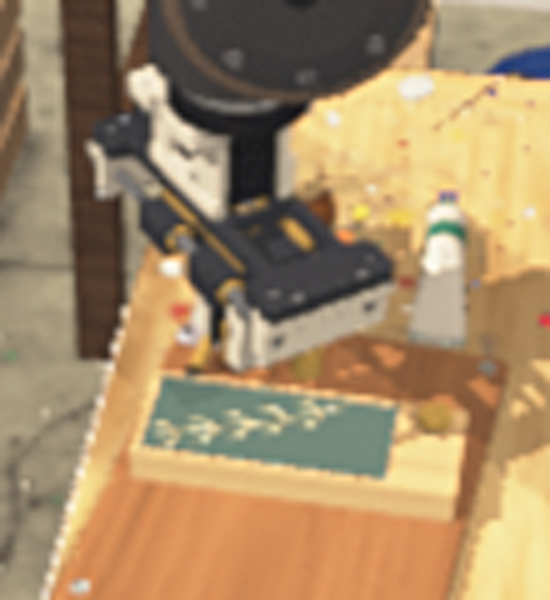

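```bash
python3 -m jog '[[[-0.0047,0.0051,0,0,0,0.14,0.18],[-0.0054,0.0044,0,0,0,0.14,0.18],[-0.006,0.0036,0,0,0,0.14,0.18],[-0.0064,0.0028,0,0,0,0.14,0.18]]]'; python3 -m jog '[[[-0.0034,0.0009,0,0,0,0.07,0.18],[-0.0033,0.0009,0,0,0,0.07,0.18],[0,0,0,0,0,0,0.18]]]'
```

```text
t: 30.1
eef_pos: [0.4348, -0.0857, 0.0377]
ee_rot: [3.141, 0.001, 2.807]
force: [2.1, 0.3, -0.7]
width: 0.016
t: 30.48
eef_pos: [0.4275, -0.0842, 0.0376]
ee_rot: [3.141, 0.0, 2.943]
force: [1.4, -0.3, 0.0]
width: 0.0161
```

```bash
(python3 -m jog '[[[-0.0015,0.0003,0,0,0,0.03,0.18],[-0.0015,0.0003,0,0,0,0.03,0.18]]]'; python3 -m jog '[[[-0.001,0.0001,0,0,0,0.015,0.18],[-0.001,0.0001,0,0,0,0,0.18]]]') | grep -E "eef|force"
```

```text
eef_pos: [0.4246, -0.0836, 0.0375]
force: [1.1, -0.7, 1.0]
eef_pos: [0.4225, -0.0833, 0.0375]
force: [0.5, 1.2, 0.1]
```

```bash
(python3 -m jog '[[[-0.001,0,0,0,0,0,0.18],[0,0,0,0,0,0,0.18]]]') | grep -E "eef|force"
```

```text
eef_pos: [0.4217, -0.0833, 0.0375]
force: [1.5, 1.0, -1.1]
```

```bash
(python3 -m jog '[[[-0.001,0,0,0,0,0,0.18],[0,0,0,0,0,0,0.18]]]') | grep -E "eef|force"
```

```text
eef_pos: [0.4215, -0.0832, 0.0377]
force: [5.8, -0.3, -4.3]
```

```bash
python3 -m jog '[[[0.001,0,0,0,0,0,0.18],[0.001,0,0,0,0,0,0.3],[0,0,0,0,0,0,0.3],[0,0,0,0,0,0,0.3]]]'; python3 -m jog '[[[0,0,0.01,0,0,0,0.3],[0,0,0.03,0,0,0,0.3],[0,0,0.04,0,0,0,0.3],[0.03,-0.04,0.04,0,0,0,0.3],[0.02,-0.055,0.02,0,0,0,0.3],[0,-0.06,0,0,0,0,0.3],[0,-0.06,0,0,0,0,0.3],[0,-0.06,0,0,0,0,0.3],[0,-0.06,0,0,0,0,0.3],[0,0,0,0,0,0,0.3]]]'; python3 - <<'E'
from h import *
for n,(a,b,c,d),k in(("side",(125,275,245,375),4),("top",(145,275,225,465),3.3)):
    f=grab_frame(n)["pixels"][a:b,c:d,::-1]; cv2.imwrite(f"pics/{n}16.png",cv2.resize(f,None,fx=k,fy=k,interpolation=cv2.INTER_CUBIC))
E
```

```text
t: 31.98
eef_pos: [0.4219, -0.0835, 0.0373]
ee_rot: [-3.141, -0.001, 3.019]
force: [-0.5, -0.6, -0.4]
width: 0.0265
t: 33.22
eef_pos: [0.4705, -0.421, 0.1761]
ee_rot: [-3.142, -0.001, 3.015]
force: [-0.5, 1.0, 0.4]
width: 0.0263
```

View pics/top16.png

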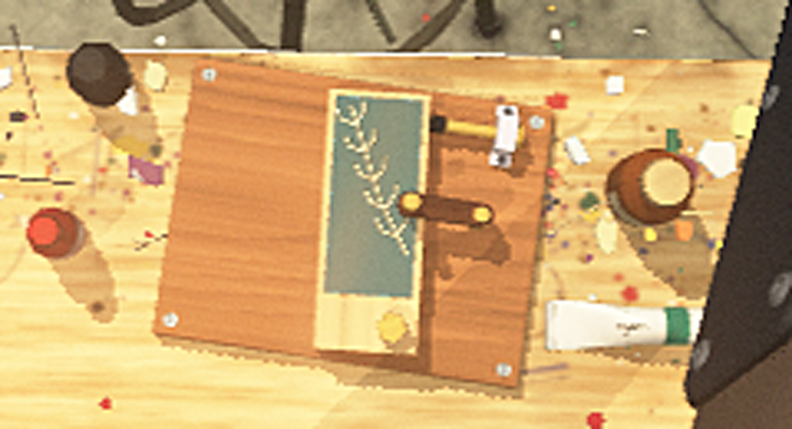

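View pics/side16.png

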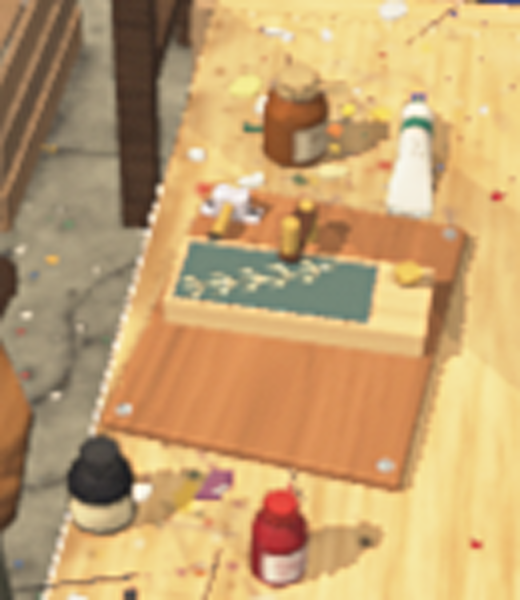

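```bash
python3 - <<'E'
from fit import *
f=grab_frame("top"); g=lambda u,v,z:ray(f,225+u/3.3-.35,145+v/3.3-.35,z)
a=-.12;R=np.array([[np.cos(a),-np.sin(a)],[np.sin(a),np.cos(a)]]);t=np.array([.4124,-.0471])
k=R.T@(g(411,202,.067)-t); p=R.T@(g(483,214,.045)-t); d=k-p; print(k,p,np.hypot(*d),np.arctan2(d[1],d[0]))
E=np.array([g(432,95,.032),g(417,354,.032)]);e=E[0]-E[1]; print("block-board",np.arctan2(e[1],e[0])+.12)
E
```

```text
[ 0.0143964  -0.03346756] [ 0.01461691 -0.08447357] 0.051006480532178024 1.575119474304714
block-board 0.07017336052009643
```

Keeper at 1.57, block touching the nose, bystanders in place, robot clear.

```bash
python3 -c "
from station import job_done; print(job_done())"
```

```text
the job is handed in; nothing more can be done
None
```

I swung the block onto the rubber nose and pressed it home. I then eased off, turned the keeper by its knob to its end stop, and handed the job in at about 33 s with the arm clear.

**Pressing:** the wrist read 10.5–11.5 N for about 1.3 s. Allowing for drag and lever arm, I put the force on the stop at about 10–11 N, and no reading passed 11.5 N. I then backed off in 0.3 mm steps. The force on the stop is inferred from the wrist, not measured directly.

**Last checks:**
- **Keeper:** from the top image it is at 1.575 rad, against 1.57 at the end stop. The stop itself was felt at about 6 N on the knob.
- **Block:** it lies 0.07 rad from the board, under the keeper. In the pictures it looks flat and in contact with the nose.
- **Bystanders:** the ink bottle, red bottle and jar look where they were at the start. The tube was partly hidden by the arm in the last top picture, but the last side picture shows it whole and in place.

**Disagreements and slips:**
- **Height error:** the fingertips really stood about 37 mm higher than the reported height implied, so my first push passed over the block without touching it.
- **Touch on the board:** I found the offset from the pictures, then confirmed it by touching the fingertips to a bare part of the board. That touch read 27 N, and I used the corrected height from then on. I did not find the cause of the offset.
- **Keeper start angle:** it was about −0.19 rad, not 0. It is now at its end stop.

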